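# Bring the contact wheel's screw opening to the top and put the key in

## Robot

A 7-joint arm with a two-finger parallel gripper is mounted at the origin on the work surface. World frame = base frame: x ahead of the robot, y to its left, z up, the work surface at z = 0. Lengths are in m, angles in rad, forces in N, time in s.
With the tool pointing down it reaches from about 0.35 to 0.9 m from the base axis. Payload 7.2 kg.
Tool frame: the origin (TCP) lies at the very end of the fingers, on their centre line; the grasp point (between the pads) lies 19 mm behind it; x points along the fingers, y is the direction in which the jaws open and shut, and the axes are right-handed (so a half turn about x gives the same grasp; the last joint's range is limited). The gripper opens to 85 mm and grips with 20 to 120 N. Pads are 22 mm wide; open, the fingers measure 114 mm over their backs; the gripper's body (76 mm by 85 mm) begins 54 mm behind the grasp point. The pads swing forward as they close: fully open they stand 13 mm farther back than shut.
Start: joints at [1.201, 0.411, -0.013, 1.596, 0.006, 1.134, -0.082], TCP at [0.186, -0.597, 0.231] pointing down, gripper open.
Joint ranges: [-2.95, 2.95], [-0.29, 1.99], [-1.47, 1.44], [0.14, 2.54], [-1.03, 4.17], [0.13, 1.85], [-2.86, 2.86]. Speed limits (rad/s): [2.39, 2.39, 3.01, 3.01, 3.14, 3.14, 3.14].

## Interface

Orientations are given as a rotation vector (axis times angle).
In Python, from workcell import manip gives the robot as it stands.
- The arm moves only by the shell command python3 -m pendant 'ROWS' [FORCE]. ROWS is a JSON object of lists of equal length, an entry for each row: "xyz": the shift along the tool's x, y, z in m, a list of three; "spin": the turn about the tool's x in rad; "jaw": the opening, from -1 (shut) to 1 (fully open). In form: {"xyz": [[dx, dy, dz], ...], "spin": [spin, ...], "jaw": [jaw, ...]}. A call has 1 to 12 rows; each row shifts and turns the pose as measured when the row begins, along the tool's axes as they then stand; what a row does not reach is not made up. A row lasts 1/10 s, in which the tool goes at most 50 mm and 8.59 degrees, less where a joint would pass 70% of its speed; a pose out of reach is approached as far as the arm can. A call with a gripper value outside its range is refused whole. The fingers move at their own pace and stop on an object; FORCE is the grip in N (left out, the last holds). Time passes only in rows, so rows that do not move let the fingers close. It gives the time, the measured TCP pose, the force and the opening at its end, in the units of the state.
- manip.state(): the state, without advancing time (a new reading comes with each control period).
- manip.capture(name): name is "side" or "top"; returns the picture (400x640x3 uint8, red, green, blue); there is no depth.
- manip.get_calibration(name): a dict with "fovy" (degrees; the focal length in pixels is half the picture's height over the tangent of half this angle, whatever the lens; pixels are square), "cx", "cy" (the principal point, pixels), "rvec" (rotation vector, rad) and "tvec" (3), from world to camera coordinates, as OpenCV has them. Camera axes: x right, y down, z forward; pixel columns grow to the right and rows downward; lengths in m; the calibration is good to about 2 mm. A picture is of the moment at which its call begins. get_calibration takes no time and is no camera call.
- manip.hand_in(): hands the job in, once; it reports no verdict.
Trained networks look in the newest picture that a camera, given by its name, has taken for a name from the list of things; names that differ only in an ending like _2 or _b are one class to them, and where a whole thing is asked for, a point or a joint stands for the part that bears it (a point fixed in the world has none). Each returns a list of dicts, best first, with "conf" (0 to 1); they miss things now and then, are a little off and sometimes report something else, mostly with a low value. They report only what shows in the picture. A call takes as long as a camera call. They do not tell look-alikes from the thing itself.
- manip.find_in(thing, camera): "extent" ([left, top, right, bottom] in pixels, round what is visible of it).
- manip.regions_of(thing, camera): "mask" (400x640 bool, what is visible of it) and "extent" ([left, top, right, bottom] in pixels, round what is visible of it).
The state is a dict: "t": time; "joint_pos": joint angles; "joint_vel": joint speeds; "tau": joint torques, N m; "position": TCP position; "tool_rot": TCP orientation; "contact_force": force on the tool from outside, world axes, zero at the start; "ft_torque": the same for the moment, N m; "finger_gap": opening from 0.0 (shut) to 1.0 (fully open).
Only numpy, scipy, OpenCV 4.12 (cv2) and the standard library are available. Lean on these libraries where they do the work, as an engineer would, in place of code of your own. Each camera call takes 0.05 s, during which the arm holds its last target. There are 200 camera calls.

## Task

The belt grinder's contact wheel sits in its red fork with the opening to its grub screw turned away out of reach. Roll the wheel by its rubber tread until the yellow-marked opening points straight up and let go of it there; then take the red-handled hex key from the rack and push it down into the opening until it bottoms on the screw, and leave it standing there with the opening still straight up. Leave the other keys and the things on the bench where they are.

Things in the scene. Friction and masses are not known exactly. Their poses are not given: they have to be found in the camera images.
- stand: Fixed fork on a grey base plate 180 x 130 x 10 mm; origin at the centre of its underside, z up, y along the axle. Two red round side shields (radius 72 mm about the axle, inner faces 38 mm either side of mid-wheel, 8 mm thick) leave only the outer 8 mm of the tyre free: it cannot be pinched, only rolled by pressing on the tread from above. Nothing stands above the tread.
- axle (a point): Centre of the wheel on its axle, 95 mm above the bench; axes as the stand's. The wheel is smooth, rigid black rubber, 160 mm in diameter (top of tread 175 mm above the bench), 70 mm wide. A fingertip pressed on the tread with some 5 to 15 N and drawn across it drives the wheel; pressed too lightly it slips.
- wheel (a joint): Turn of the wheel about the stand's +y axis, rad: 0 or 2 pi has the opening straight up; growing values carry the top of the wheel towards the stand's +x. It turns freely either way any number of turns, with a stiff bearing (0.16 N m, 2 N at the tread), and stays where it is left. Starts 75 to 180 degrees from the top, on either side.
- opening (a point): Centre of the opening's mouth in the tread, mid-width of the wheel; its z axis points out of the wheel along the opening, y along the axle, and it turns with the wheel. A square opening 12 x 12 mm, 45 mm deep to the brass screw, with a yellow painted mark 14 mm wide running across the tread on both sides of it.
- rack: Fixed wooden block 60 x 210 x 50 mm (x, y, z); origin at the centre of its underside. Three square through holes 9.5 mm wide at y = -75, 0 and 75 mm hold three hex keys upright, their tips on the bench, in any order.
- key_red: The key to use: straight steel shank 7 mm thick and 70 mm long with a tapered tip, then a red barrel handle 24 mm in diameter and 55 mm long with a grey band near its lower end (125 mm overall, about 70 g). Origin at the tip's end, z along the shank towards the handle. It stands tip down in the rack, handle from 70 to 125 mm above the bench.
- key_black: Same key with a black handle, to be left in the rack.
- key_blue: Same key with a blue handle, to be left in the rack.
- disc_brown: Bystander: brown grinding disc lying flat, 116 mm across, 7 mm thick; origin under its centre.
- disc_grey: Bystander: grey grinding disc lying flat, 125 mm across, 6 mm thick; origin under its centre.
- paint_can: Bystander: small can with yellow label, 54 mm across, 70 mm tall; origin under its centre.
- chipping_hammer: Bystander: chipping hammer with a coil handle, lying along its x, 240 mm long, head 110 mm wide at +x end; origin mid-length at bench level.
- steel_offcut: Bystander: steel plate 120 x 70 x 12 mm; origin under its centre.
Things that resemble listed ones, but are neither listed nor needed, are in the scene too. Of the things that look like the key_red, the smallest one is meant. Leave any purple look-alike of the stand alone.

How it is judged:
By the outcome, as a careful person would: the job done as asked, in the order asked, and still so for the second after the job is handed in, with the robot touching nothing.
It also fails if it takes over 72 s, if anything falls off the work surface, if the arm or the gripper's body presses on something with over 40 N, if the wrist force passes 120 N, or if a joint passes its speed limit or range.

## Working session

There is one attempt and no reset: what is moved stays moved. The work goes in short steps, Python scripts to look and compute and a shell command to move; the robot and the scene stay as the last step left them, time stands still between calls to the robot, and variables do not carry over. Pictures are saved under pics/ and viewed, about 8 in all and at most 12, crops included, and the job is handed in when it is done.

```bash
mkdir -p pics; cat > h.py <<'E'
import numpy as np, cv2
from workcell import manip
def cal(n):
    c=manip.get_calibration(n); f=200/np.tan(np.radians(c["fovy"])/2)
    K=np.array([[f,0,c["cx"]],[0,f,c["cy"]],[0,0,1]]); return K,np.array(c["rvec"],float),np.array(c["tvec"],float)
def proj(n,P):
    K,r,t=cal(n); return cv2.projectPoints(np.array(P,float).reshape(-1,1,3),r,t,K,None)[0].reshape(-1,2)
def ray(n,uv):
    K,r,t=cal(n); R=cv2.Rodrigues(r)[0]; d=R.T@np.linalg.solve(K,[*uv,1]); return -R.T@t,d
def atz(n,uv,z):
    o,d=ray(n,uv); return o+d*(z-o[2])/d[2]
def save(n,name):
    im=manip.capture(n); cv2.imwrite("pics/"+name,im[:,:,::-1]); return im
E
python3 - <<'E'
from h import *
np.set_printoptions(precision=3,suppress=True)
for n in("top","side"):
    save(n,n+"0.png"); c=manip.get_calibration(n); print(n,c, ray(n,(320,200)))
    for th in ("stand","key_red","key_black","key_blue","rack","opening"):
        for d in manip.find_in(th,n)[:4]: print(th,np.round(d["extent"]),round(d["conf"],2))
print(manip.state())
E
cd pics; python3 -c "
import cv2,numpy as np
a=cv2.imread('top0.png');b=cv2.imread('side0.png');cv2.imwrite('both.png',cv2.resize(np.vstack([a,b]),(480,600)))"
```

```text
top {'fovy': 48.32233096919264, 'cx': 317.8568985867499, 'cy': 200.02066588446203, 'rvec': array([ 2.17 , -2.127,  0.162]), 'tvec': array([-0.007,  0.527,  1.629])} (array([0.287, 0.009, 1.688]), array([ 0.144, -0.009, -0.989]))
stand [232. 243. 281. 298.] 0.68
key_red [357. 189. 363. 198.] 0.58
key_red [345. 226. 358. 236.] 0.57
key_red [364. 215. 374. 222.] 0.51
key_black [337. 195. 342. 206.] 0.47
key_blue [378. 184. 383. 195.] 0.62
rack [332. 184. 387. 213.] 0.71
opening [244. 173. 271. 217.] 0.9
opening [236. 246. 273. 294.] 0.72
opening [240. 171. 284. 221.] 0.71
side {'fovy': 45.26175327866821, 'cx': 322.5538257127388, 'cy': 200.36465547123316, 'rvec': array([ 2.368, -0.25 ,  0.116]), 'tvec': array([-0.525,  0.147,  1.4  ])} (array([ 0.316, -0.951,  1.119]), array([ 0.15 ,  0.676, -0.722]))
stand [278. 126. 341. 195.] 0.61
stand [200. 137. 266. 210.] 0.57
key_red [337. 232. 342. 253.] 0.73
key_red [299. 230. 314. 271.] 0.67
key_red [278. 217. 294. 263.] 0.57
key_black [325. 208. 335. 230.] 0.67
key_blue [350. 248. 356. 271.] 0.53
key_blue [348. 338. 386. 393.] 0.52
rack [315. 223. 368. 292.] 0.62
opening [198. 135. 250. 191.] 0.92
opening [283. 128. 335. 168.] 0.66
{'t': 0.7, 'joint_pos': array([ 1.201,  0.411, -0.013,  1.596,  0.006,  1.134, -0.082]), 'joint_vel': array([-0.001,  0.001,  0.   ,  0.001,  0.001, -0.001, -0.   ]), 'tau': array([ -0.001, -60.024,   0.681, -29.969,   0.014,   0.002,   0.   ]), 'position': array([ 0.186, -0.597,  0.231]), 'tool_rot': array([ 2.059,  0.313, -2.059]), 'contact_force': array([-0.517,  0.751,  0.73 ]), 'ft_torque': array([-0.081, -0.02 ,  0.024]), 'finger_gap': 0.999842672999828}
```

View pics/top0.png

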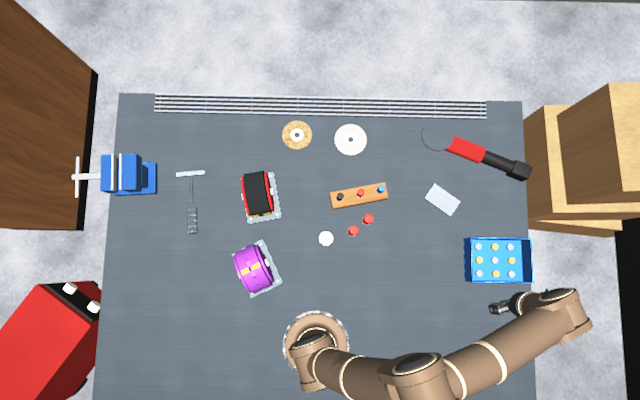

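View pics/side0.png

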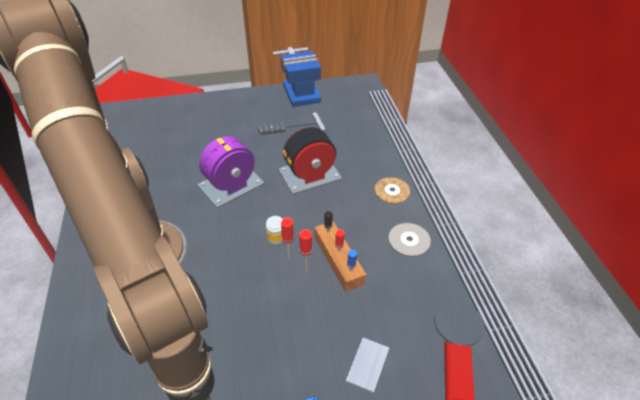

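```bash
cat >> h.py <<'E'
from scipy.optimize import minimize
def hullmask(n,parts,p):
    m=np.zeros((1600,2560),np.uint8); c,s=np.cos(p[2]),np.sin(p[2])
    for P in parts:
        W=P@np.array([[c,s,0],[-s,c,0],[0,0,1]])+[p[0],p[1],0]
        h=cv2.convexHull(((proj(n,W)+.5)*4).astype(np.float32)).astype(np.int32); cv2.fillConvexPoly(m,h,1)
    return m
def box(x,y,z0,z1): return np.array([[a*x/2,b*y/2,z] for a in(-1,1) for b in(-1,1) for z in(z0,z1)])
def cyl(r,y0,y1,zc): t=np.linspace(0,6.283,60); return np.vstack([np.c_[r*np.cos(t),0*t+y,zc+r*np.sin(t)] for y in(y0,y1)])
STAND=[box(.18,.13,0,.01),cyl(.072,-.046,.046,.095),cyl(.08,-.035,.035,.095)]
RACK=[box(.06,.21,0,.05)]
def fit(parts,masks,p0):
    big={n:cv2.resize(m.astype(np.uint8),(2560,1600),interpolation=cv2.INTER_LINEAR) for n,m in masks.items()}
    def cost(p):
        e=0
        for n,m in big.items():
            q=hullmask(n,parts,p); e+=1-(q&m).sum()/(q|m).sum()
        return e
    s=np.array(p0)+np.array([[0,0,0],[.02,0,0],[0,.02,0],[0,0,.15]])
    r=minimize(cost,p0,method="Nelder-Mead",options=dict(initial_simplex=s,xatol=1e-4,fatol=1e-4)); return r.x,r.fun
E
python3 - <<'E'
from h import *
np.set_printoptions(precision=4,suppress=True)
im={n:manip.capture(n) for n in("top","side")}
ctr={"top":(260,195),"side":(311,160)}
def pick(th,n,uv):
    best=None
    for d in manip.regions_of(th,n):
        e=d["extent"]
        if e[0]<uv[0]<e[2] and e[1]<uv[1]<e[3]: return d["mask"]
ms={};mr={}
for n in im:
    a=pick("stand",n,ctr[n]); b=pick("wheel",n,ctr[n]); print(n,a is not None,b is not None)
    m=np.zeros((400,640),bool)
    for q in(a,b):
        if q is not None: m|=q
    ms[n]=cv2.morphologyEx(m.astype(np.uint8),cv2.MORPH_CLOSE,np.ones((5,5)))
    r=pick("rack",n,(359,195) if n=="top" else (340,255))
    if r is not None: mr[n]=cv2.morphologyEx(r.astype(np.uint8),cv2.MORPH_CLOSE,np.ones((9,9)))
    print(n,ms[n].sum(),None if r is None else r.sum())
x0=atz("top",(260,195),.1); print(x0)
fits={}
for y in (.2,1.77): print("stand",y,*fit(STAND,ms,[x0[0],x0[1],y]))
for n in ms: print(n,*fit(STAND,{n:ms[n]},[x0[0],x0[1],.2]))
r0=atz("top",(359,195),.03);print("rack",*fit(RACK,mr,[r0[0],r0[1],.15]))
# red key
for n,bx in(("top",(352,185,372,203)),("side",(330,225,350,255))):
    c=im[n][bx[1]:bx[3],bx[0]:bx[2]].astype(int); k=(c[...,0]>110)&(c[...,1]<60)&(c[...,2]<60); v,u=np.nonzero(k); print(n,k.sum(),u.min()+bx[0],u.max()+bx[0],v.min()+bx[1],v.max()+bx[1],u.mean()+bx[0],v.mean()+bx[1])
A=cv2.resize(im["top"][160:310,225:385],(560,525),interpolation=cv2.INTER_CUBIC)
B=cv2.resize(im["side"][118:218,190:375],(0,0),fx=3,fy=3,interpolation=cv2.INTER_CUBIC)
cv2.imwrite("pics/c1.png",A[:,:,::-1]);
C=cv2.resize(im["side"][118:298,265:385],(0,0),fx=3.3,fy=3.3,interpolation=cv2.INTER_CUBIC)
cv2.imwrite("pics/c2.png",C[:,:,::-1])
D=np.zeros((600,800,3),np.uint8); A=A[:,:]; A=cv2.resize(A,(400,375)); C=C[:594,:396]; D[:375,:400]=A; D[:594,400:796]=C
cv2.imwrite("pics/c3.png",D[:,:,::-1])
E
```

```text
top True True
top 1692 800
side True True
side 2869 1457
[0.5324 0.2119 0.1   ]
stand 0.2 [0.5379 0.2223 0.2004] 0.09503318365178504
stand 1.77 [0.5377 0.2235 3.3346] 0.09571155695431255
top [0.5357 0.2234 0.2129] 0.031036487861607842
side [0.5406 0.2206 0.1836] 0.04169385220886912
rack [ 0.5478 -0.149   0.2063] 0.24206149854802184
top 7 357 361 194 196 359.0 194.85714285714286
side 55 336 342 235 244 339.23636363636365 239.8
```

View pics/c3.png

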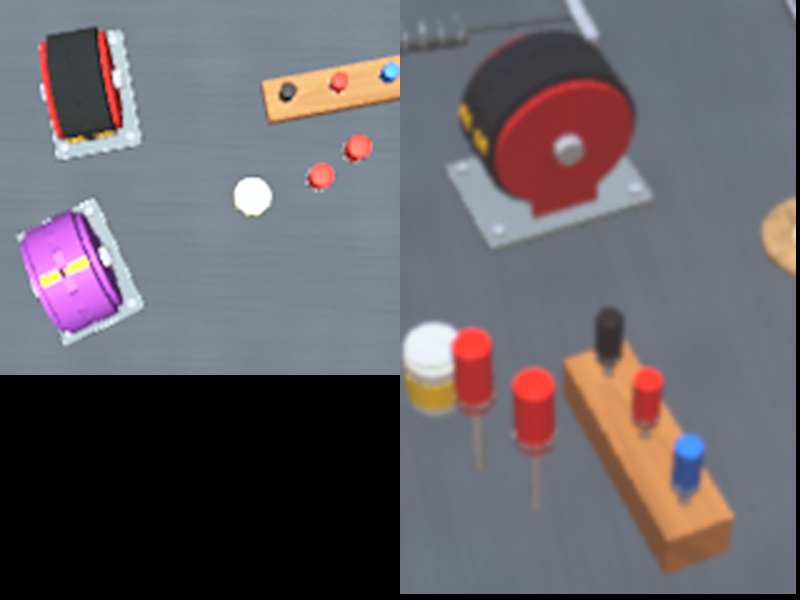

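Candidates for the red key (top view): (361,192) in the rack, small; (353,230) and (368,219), free-standing and visibly larger. I choose the one in the rack, and the crop confirms it. The stand with red shields is at (260,195), and the purple one at (255,268) is to be left alone. The yellow mark is on the robot-facing side, side view (287,157).

```bash
cat >> h.py <<'E'
AX=np.array([.538,.2225,.095]); YAW=.20
SX=np.array([np.cos(YAW),np.sin(YAW),0]); SY=np.array([-np.sin(YAW),np.cos(YAW),0])
def yellow(n,im,vis=False):
    hsv=cv2.cvtColor(im,cv2.COLOR_RGB2HSV); u,v=proj(n,AX)[0]; m=cv2.inRange(hsv,(18,110,90),(35,255,255))
    w=np.zeros_like(m); cv2.fillPoly(w,[cv2.convexHull(proj(n,cyl(.08,-.035,.035,0)@np.array([SX,SY,[0,0,1]])+AX).astype(np.int32))],255)
    m&=cv2.dilate(w,np.ones((3,3))); out=[]
    for vv,uu in zip(*np.nonzero(m)):
        o,d=ray(n,(uu,vv)); o=o-AX; a=np.array([o@SX,o[2],o@SY]); b=np.array([d@SX,d[2],d@SY])
        A=b[0]**2+b[1]**2;B=a[0]*b[0]+a[1]*b[1];C=a[0]**2+a[1]**2-.0064; D=B*B-A*C
        if D<0: continue
        t=(-B-np.sqrt(D))/A; q=a+t*b; out.append((np.degrees(np.arctan2(q[0],q[1])),q[2]))
    return np.array(out)
def tool():
    s=manip.state(); return np.array(s["position"]),cv2.Rodrigues(np.array(s["tool_rot"]))[0],s
E
python3 - <<'E'
from h import *
np.set_printoptions(precision=4,suppress=True)
im={n:manip.capture(n) for n in("top","side")}
for n in im:
    y=yellow(n,im[n]); 
    if len(y): print(n,len(y),"angle",np.percentile(y[:,0],[5,50,95]),"lat",np.percentile(y[:,1],[5,50,95]))
def col(n,bx,lo,hi,ch):
    h=cv2.cvtColor(im[n],cv2.COLOR_RGB2HSV)[bx[1]:bx[3],bx[0]:bx[2]]
    m=cv2.inRange(h,lo,hi)
    if ch: m|=cv2.inRange(h,(172,lo[1],lo[2]),(180,255,255))
    k,l,s,c=cv2.connectedComponentsWithStats(m); i=1+np.argmax(s[1:,4]); return s[i]+[bx[0],bx[1],0,0,0],c[i]+[bx[0],bx[1]]
R={}
for nm,lo,hi,ch,bt,bs in(("red",(0,150,70),(6,255,255),1,(350,182,372,204),(328,222,350,260)),("blue",(95,120,50),(120,255,255),0,(372,180,392,200),(342,244,362,278))):
    a,ca=col("top",bt,lo,hi,ch); b,cb=col("side",bs,lo,hi,ch); print(nm,a,ca,b,cb)
    o1,d1=ray("top",ca);o2,d2=ray("side",cb)
    t=np.linalg.lstsq(np.c_[d1,-d2],o2-o1,rcond=None)[0]; p,q=o1+t[0]*d1,o2+t[1]*d2; print("tri",p,q)
    def res(P):
        T=[]
        for n,c in(("top",ca),("side",cb)):
            g=proj(n,cyl(.012,0,0,0)[:, [0,2,1]]*[1,1,0]+np.array([P[0],P[1],.125]))
            g2=proj(n,cyl(.012,0,0,0)[:, [0,2,1]]*[1,1,0]+np.array([P[0],P[1],.078]))
            h=cv2.convexHull(np.vstack([g,g2]).astype(np.float32)); M=cv2.moments(h); T+=[M["m10"]/M["m00"]-c[0],M["m01"]/M["m00"]-c[1]]
        return np.array(T)
    from scipy.optimize import least_squares
    r=least_squares(res,p[:2],diff_step=1e-3); print(nm,r.x,r.fun)
p,Rr,s=tool(); print(p,Rr,s["t"])
E
```

```text
top 32 angle [-83.9775 -77.021  -71.6811] lat [-0.0334 -0.0022  0.0291]
side 48 angle [-84.8459 -77.6897 -71.3698] lat [-0.0381 -0.011   0.024 ]
red [357 189   7   8  23] [360.3043 192.4348] [336 230   8  16 116] [339.4828 237.2672]
tri [ 0.5486 -0.1492  0.1028] [ 0.5505 -0.1493  0.1032]
red [ 0.5499 -0.1489] [-0.0902 -0.3725 -0.2575  0.1779]
blue [377 185   7   8  34] [380.3529 188.6176] [349 249   8  17 107] [352.1121 256.8131]
tri [ 0.5639 -0.2214  0.1038] [ 0.5671 -0.2216  0.1044]
blue [ 0.5663 -0.2208] [-0.2109 -0.6231 -0.4063  0.339 ]
[ 0.1858 -0.5967  0.2313] [[-0.      0.2972 -0.9548]
 [ 0.     -0.9548 -0.2972]
 [-1.     -0.      0.    ]] 1.2
```

```bash
python3 -m pendant '{"xyz":[[-0.003,-0.028,-0.031],[-0.003,-0.028,-0.031],[-0.003,-0.028,-0.031],[-0.003,-0.028,-0.031],[-0.003,-0.028,-0.031],[-0.003,-0.028,-0.031],[-0.003,-0.028,-0.031],[-0.003,-0.028,-0.031],[-0.003,-0.028,-0.031],[-0.003,-0.028,-0.031],[-0.003,-0.028,-0.031],[-0.003,-0.028,-0.031]],"spin":[0.1,0,0,0,0,0,0,0,0,0,0,0],"jaw":[-1,-1,-1,-1,-1,-1,-1,-1,-1,-1,-1,-1]}' 60; python3 -c "
from h import *
p,R,s=tool();print(p,R.round(3),s['t'],s['joint_pos'])"
```

```text
t: 2.4
position: [0.4879, -0.1837, 0.2682]
tool_rot: [2.123, 0.19, -2.122]
contact_force: [0.9, -0.7, 0.1]
finger_gap: -0.005
[ 0.48785321 -0.18371953  0.26817107] [[ 0.001  0.183 -0.983]
 [-0.006 -0.983 -0.183]
 [-1.     0.006 -0.   ]] 2.4 [ 0.50546458  0.21830113 -0.2854914   1.7835021   0.07265587  1.14698382
 -1.18998308]
```

```bash
python3 -m pendant '{"xyz":[[0,-0.039,-0.0096],[0,-0.039,-0.0096],[0,-0.039,-0.0096],[0,-0.039,-0.0096],[0,-0.039,-0.0096],[0,-0.039,-0.0096],[0,-0.039,-0.0096],[0,-0.039,-0.0096],[0.02,-0.039,-0.0096],[0.02,-0.039,-0.0096],[0.03,0,0],[0.01,0,0]],"spin":[0,0,0,0,0,0,0,0,0,0,0,0],"jaw":[-1,-1,-1,-1,-1,-1,-1,-1,-1,-1,-1,-1]}' 60; python3 -c "
from h import *
p,R,s=tool();print(R.round(3)); d=p-AX; print(d@SX,d@SY,p[2],s['joint_pos'])"
```

```text
t: 3.6
position: [0.5147, 0.2412, 0.1885]
tool_rot: [2.135, 0.201, -2.106]
contact_force: [0.1, -0.3, -1.1]
finger_gap: -0.003
[[ 0.014  0.19  -0.982]
 [-0.    -0.982 -0.19 ]
 [-1.     0.003 -0.013]]
-0.019149816021390337 0.022932851564207306 0.18846121934265794 [-0.13314975  0.39933318 -0.51190579  1.77079982  0.23472369  1.01947591
 -2.11326467]
```

```bash
python3 -m pendant '{"xyz":[[0,0.012,0.008],[0.008,0,0],[0.004,0,0],[0.003,0,0],[0.003,0,0]],"spin":[0,0,0,0,0],"jaw":[-1,-1,-1,-1,-1]}'; python3 -c "
from h import *
p,R,s=tool(); d=p-AX; print(d@SX,d@SY,p[2])"
```

```text
t: 4.1
position: [0.5106, 0.2244, 0.1718]
tool_rot: [2.14, 0.196, -2.106]
contact_force: [-6.2, -1.5, 20.2]
finger_gap: -0.003
-0.026450168356120348 0.007259793645701101 0.17182858372362975
```

```bash
python3 -m pendant '{"xyz":[[-0.0005,0,-0.005],[-0.0005,0,-0.005]],"spin":[0,0],"jaw":[-1,-1]}'; python3 -c "
from h import *
p,R,s=tool(); d=p-AX; print(d@SX,d@SY,p[2])
for n in('top','side'):
    y=yellow(n,manip.capture(n)); print(n,len(y),np.percentile(y,[5,50,95],axis=0) if len(y) else 0)"
```

```text
t: 4.3
position: [0.5204, 0.2263, 0.1747]
tool_rot: [2.142, 0.196, -2.105]
contact_force: [-0.2, 0.2, -0.7]
finger_gap: 0.002
-0.01645899612756545 0.007212259008353576 0.17471954530526332
top 0 0
side 60 [[-8.05466129e+01 -4.01901237e-02]
 [-7.32562826e+01 -1.13542657e-02]
 [-6.66577486e+01  2.42286442e-02]]
```

```bash
python3 -m pendant '{"xyz":[[0.003,0,0],[0.001,0,-0.005],[0.001,0,-0.005]],"spin":[0,0,0],"jaw":[-1,-1,-1]}'; python3 -c "
from h import *
p,R,s=tool(); d=p-AX; print(d@SX,d@SY,p[2])
for n in('side',):
    y=yellow(n,manip.capture(n)); print(n,len(y),np.percentile(y,[5,50,95],axis=0) if len(y) else 0)"
```

```text
t: 4.7
position: [0.5333, 0.2289, 0.175]
tool_rot: [2.151, 0.195, -2.097]
contact_force: [-2.4, -0.8, 2.7]
finger_gap: 0.002
-0.0033211358876271088 0.00720896122075862 0.1750488935559813
side 67 [[-7.17556367e+01 -3.84211786e-02]
 [-6.45881670e+01 -1.02468049e-02]
 [-5.84344750e+01  2.59270995e-02]]
```

```bash
python3 -m pendant '{"xyz":[[0.0015,0,-0.005],[0.002,0,-0.005],[0.0025,0,-0.005],[0.003,0,-0.005],[0.0035,0,-0.005]],"spin":[0,0,0,0,0],"jaw":[-1,-1,-1,-1,-1]}'; python3 -c "
from h import *
p,R,s=tool(); d=p-AX; print(d@SX,d@SY,p[2],R[:,0])
for n in('side',):
    y=yellow(n,manip.capture(n)); print(n,len(y),np.percentile(y,[5,50,95],axis=0) if len(y) else 0)"
```

```text
t: 5.25
position: [0.5652, 0.2357, 0.1721]
tool_rot: [2.172, 0.197, -2.081]
contact_force: [-0.5, -0.7, 8.8]
finger_gap: -0.004
0.02931633419121388 0.007490547210028729 0.17213991214993205 [ 0.04226267  0.00605974 -0.99908816]
side 96 [[-4.80849782e+01 -3.70588243e-02]
 [-4.14167879e+01 -6.24534825e-03]
 [-3.49798887e+01  2.87021666e-02]]
```

```bash
python3 -m pendant '{"xyz":[[-0.012,0,0],[-0.004,0,0.015],[0,0,0.02],[0,0,0.01],[0.006,0,0],[0.003,0,0]],"spin":[0,0,0,0,0,0],"jaw":[-1,-1,-1,-1,-1,-1]}'; python3 -c "
from h import *
p,R,s=tool(); d=p-AX; print(d@SX,d@SY,p[2],R[:,0])"
```

```text
t: 5.9
position: [0.5211, 0.2274, 0.1791]
tool_rot: [2.176, 0.197, -2.078]
contact_force: [-0.3, -0.3, -0.5]
finger_gap: 0.003
-0.015546380579977571 0.008134921369297509 0.17906784122366942 [ 0.04510164  0.00725979 -0.99895602]
```

```bash
python3 -m pendant '{"xyz":[[0.004,0,0],[0.0025,0,0],[0.001,0,-0.005],[0.001,0,-0.005],[0.0015,0,-0.005],[0.002,0,-0.005],[0.0025,0,-0.005]],"spin":[0,0,0,0,0,0,0],"jaw":[-1,-1,-1,-1,-1,-1,-1]}'; python3 -c "
from h import *
p,R,s=tool(); d=p-AX; print(d@SX,d@SY,p[2],R[:,0])
for n in('side',):
    y=yellow(n,manip.capture(n)); print(n,len(y),np.percentile(y,[5,50,95],axis=0) if len(y) else 0)"
```

```text
t: 6.6
position: [0.5565, 0.2348, 0.1742]
tool_rot: [2.196, 0.198, -2.063]
contact_force: [-0.4, -0.8, 8.6]
finger_gap: 0.001
0.020589658574233505 0.00835842467629728 0.17424371965215696 [ 0.06112757  0.01163886 -0.9980621 ]
side 90 [[-2.14681417e+01 -3.72113876e-02]
 [-1.52243574e+01 -9.02961003e-03]
 [-8.81276287e+00  2.68636467e-02]]
```

```bash
python3 -m pendant '{"xyz":[[-0.01,0,0],[0,0,0.012],[0.007,0,0],[0.003,0,0],[0.001,0,-0.005],[0.002,0,-0.005]],"spin":[0,0,0,0,0,0],"jaw":[-1,-1,-1,-1,-1,-1]}'; python3 -c "
from h import *
p,R,s=tool(); d=p-AX; print(d@SX,d@SY,p[2],R[:,0])
for n in('side',):
    y=yellow(n,manip.capture(n)); print(n,len(y),np.percentile(y,[5,50,95],axis=0) if len(y) else 0)"
```

```text
t: 7.25
position: [0.5583, 0.2357, 0.1742]
tool_rot: [2.207, 0.199, -2.055]
contact_force: [-0.2, -0.1, 7.1]
finger_gap: 0.0
0.02252283879503877 0.008919049062294536 0.17418314894651102 [ 0.06997787  0.01461021 -0.99744155]
side 95 [[-1.18901268e+01 -3.72563234e-02]
 [-5.55260737e+00 -7.63130375e-03]
 [ 1.22229558e+00  2.98147158e-02]]
```

```bash
python3 -m pendant '{"xyz":[[0.002,0,-0.004],[-0.01,0,0],[-0.03,0,0.03],[-0.03,0.03,0.05],[0,0.03,0.05],[0,0.04,0.03],[0,0.04,0]],"spin":[0,0,0,0,0,0,0],"jaw":[-1,-1,-1,-1,-1,-1,-1]}'; python3 - <<'E'
from h import *
p,R,s=tool(); print(p,R)
ims=[]
for n in('top','side'):
    im=manip.capture(n); y=yellow(n,im); print(n,len(y),np.percentile(y,[5,50,95],axis=0) if len(y) else 0)
    u,v=proj(n,AX+[0,0,.05])[0].astype(int); c=cv2.resize(im[v-40:v+40,u-40:u+40],(400,400),interpolation=cv2.INTER_CUBIC); ims.append(c)
    np.save(n+'.npy',im)
cv2.imwrite('pics/w1.png',np.hstack(ims)[:,:,::-1])
E
```

```text
t: 8.0
position: [0.4345, 0.0846, 0.2241]
tool_rot: [2.198, 0.211, -2.055]
contact_force: [2.1, -0.1, -0.9]
finger_gap: -0.003
[0.43451399 0.08459609 0.22406979] [[ 0.06553704  0.18671372 -0.98022593]
 [ 0.01614051 -0.98240767 -0.18605016]
 [-0.99771959 -0.00362817 -0.06739774]]
top 102 [[-7.94532906e+00 -3.38065727e-02]
 [-2.27537104e+00 -1.43442614e-03]
 [ 3.86600679e+00  3.09228201e-02]]
side 93 [[-7.45324081e+00 -3.65757210e-02]
 [-8.42545580e-01 -5.14912261e-03]
 [ 5.46387858e+00  2.98486546e-02]]
```

View pics/w1.png

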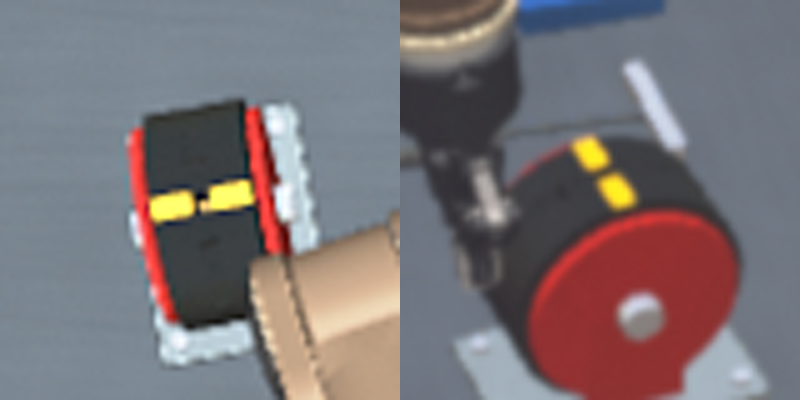

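```bash
python3 - <<'E'
from h import *
np.set_printoptions(precision=4,suppress=True)
ms={}
for n in('top','side'):
    im=cv2.imread(f'pics/{n}0.png'); big=cv2.resize(im,(2560,1600),interpolation=cv2.INTER_LINEAR)
    h=hullmask(n,STAND,[AX[0],AX[1],YAW]); x,y,w,hh=cv2.boundingRect(h); 
    k=lambda a:np.ones((a,a),np.uint8)
    g=np.full(h.shape,cv2.GC_BGD,np.uint8); g[cv2.dilate(h,k(33))>0]=cv2.GC_PR_BGD; g[h>0]=cv2.GC_PR_FGD; g[cv2.erode(h,k(25))>0]=cv2.GC_FGD
    sl=np.s_[y-80:y+hh+80,x-80:x+w+80]; gg=g[sl].copy()
    cv2.grabCut(big[sl].copy(),gg,None,np.zeros((1,65)),np.zeros((1,65)),4,cv2.GC_INIT_WITH_MASK)
    m=np.zeros_like(h); m[sl]=((gg==1)|(gg==3)); ms[n]=m
import h as H
p,f=fit(STAND,ms,[AX[0],AX[1],YAW]); print('both',p,f)
pt={}
for n in ms: q,f=fit(STAND,{n:ms[n]},[AX[0],AX[1],YAW]); print(n,q,f); pt[n]=q
def setax(q):
    H.AX=np.array([q[0],q[1],.095]);H.YAW=q[2];c,s=np.cos(q[2]),np.sin(q[2]);H.SX=np.array([c,s,0]);H.SY=np.array([-s,c,0])
for n in ms:
    for q in(p,pt[n]):
        setax(q); print(n,np.percentile(yellow(n,np.load(n+'.npy')),[5,50,95],axis=0).T.round(3).tolist())
# opening centre at z=.175 (yellow centroid)
for n in ms:
    setax(p); im=np.load(n+'.npy'); hsv=cv2.cvtColor(im,cv2.COLOR_RGB2HSV); m=cv2.inRange(hsv,(18,110,90),(35,255,255)); u,v=proj(n,H.AX+[0,0,.08])[0]
    w=np.zeros_like(m); cv2.circle(w,(int(u),int(v)),18,255,-1); m&=w; pts=cv2.minAreaRect(np.argwhere(m)[:,::-1].astype(np.float32)); print(n,pts,atz(n,pts[0],.1745))
E
```

```text
both [0.539  0.2227 0.1955] 0.10007850161151255
top [0.538  0.2226 0.2035] 0.02905753464412686
side [0.5405 0.226  0.2178] 0.0626651726252141
top [[-8.571, -2.923, 3.125], [-0.034, -0.001, 0.031]]
top [[-8.014, -2.294, 3.772], [-0.034, -0.001, 0.031]]
side [[-8.045, -1.563, 4.773], [-0.037, -0.005, 0.03]]
side [[-9.653, -3.413, 2.855], [-0.039, -0.008, 0.027]]
top ((254.94400024414062, 190.69198608398438), (5.4560065269470215, 20.750713348388672), 79.69515228271484) [0.5355 0.2203 0.1745]
side ((308.5, 134.50003051757812), (16.972156524658203, 6.044877052307129), 54.462318420410156) [0.5374 0.2182 0.1745]
```

```bash
python3 -m pendant '{"xyz":[[0,-0.0285,-0.036],[0,-0.0285,-0.036],[0,-0.0285,-0.036],[0,-0.0285,-0.036],[0.02,0,0],[0.018,0,0],[0,0,0]],"spin":[0,0,0,0,0,0,0],"jaw":[-1,-1,-1,-1,-1,-1,-1]}'; python3 -c "
from h import *
p,R,s=tool(); d=p-AX; print(d@SX,d@SY,p[2],R[:,0])"
```

```text
t: 8.8
position: [0.564, 0.2236, 0.1939]
tool_rot: [2.204, 0.191, -2.065]
contact_force: [-0.4, -0.8, 0.3]
finger_gap: -0.001
0.025705803965078065 -0.004080306776136382 0.19385408263085407 [ 0.06427016  0.01312434 -0.99784623]
```

```bash
python3 -m pendant '{"xyz":[[0.01,0,0.007],[0.006,0,0],[0.003,0,0],[0.002,0,0],[0.001,0,-0.004]],"spin":[0,0,0,0,0],"jaw":[-1,-1,-1,-1,-1]}'; python3 -c "
from h import *
p,R,s=tool(); d=p-AX; print(d@SX,d@SY,p[2],R[:,0])
for n in('side',):
    y=yellow(n,manip.capture(n)); print(n,len(y),np.percentile(y,[5,50,95],axis=0) if len(y) else 0)"
```

```text
t: 9.3
position: [0.5622, 0.2239, 0.1741]
tool_rot: [2.209, 0.192, -2.06]
contact_force: [-0.8, 0.5, -0.4]
finger_gap: -0.004
0.02400812144621617 -0.0034590069798489287 0.17408718023251898 [ 0.06841782  0.01412833 -0.99755671]
side 89 [[-4.88446789e+00 -3.67015196e-02]
 [ 1.23954703e+00 -6.00884852e-03]
 [ 7.72563954e+00  2.95967218e-02]]
```

```bash
python3 -m pendant '{"xyz":[[-0.03,0,0],[-0.03,0,0],[0,0.036,0.008],[0,0.036,0.008],[0,0.036,0.008],[0,0.036,0.008],[0,0.036,0.008],[0,0.036,0.008],[0,0.036,0.008],[0,0.036,0.008],[0,0.036,0.008],[0,0.02,0.004]],"spin":[0,0,0,0,0,0,0,0,0,0,0,0],"jaw":[-1,-1,-1,-1,0.2,0.2,0.2,0.2,0.2,0.2,0.2,0.2]}'; python3 -c "
from h import *
p,R,s=tool(); print(p,R.round(3)); d=np.array([.5499,-.149,.09])-p; print(R.T@d)"
```

```text
t: 10.55
position: [0.5423, -0.1405, 0.2333]
tool_rot: [2.217, 0.194, -2.049]
contact_force: [-0.2, -0.5, 0.5]
finger_gap: 0.595
[ 0.54227638 -0.14050319  0.23333784] [[ 0.077  0.172 -0.982]
 [ 0.015 -0.985 -0.172]
 [-0.997 -0.001 -0.079]]
[0.14335865 0.00984777 0.00523177]
```

```bash
python3 -m pendant '{"xyz":[[0.03,0.01,0.005],[0.03,0,0],[0.03,0,0],[0,0,0]],"spin":[0,0,0,0],"jaw":[0.2,0.2,0.2,0.2]}'; python3 - <<'E'
from h import *
p,R,s=tool(); print(p,s['contact_force']); print(R.T@(np.array([.5499,-.149,.088])-p))
ims=[]
for n in('top','side'):
    im=manip.capture(n); u,v=proj(n,[.55,-.149,.125])[0].astype(int); b=cv2.resize(im[v-25:v+25,u-25:u+25],(400,400),interpolation=cv2.INTER_CUBIC); ims.append(b)
cv2.imwrite('pics/k1.png',np.hstack(ims)[:,:,::-1])
E
```

```text
t: 10.95
position: [0.5462, -0.1586, 0.143]
tool_rot: [2.225, 0.177, -2.048]
contact_force: [-1.0, -0.3, 0.0]
finger_gap: 0.602
[ 0.54616265 -0.15857621  0.14301788] [-1.04205643 -0.27797892  0.00335437]
[ 0.0552281  -0.00905749 -0.00067591]
```

View pics/k1.png

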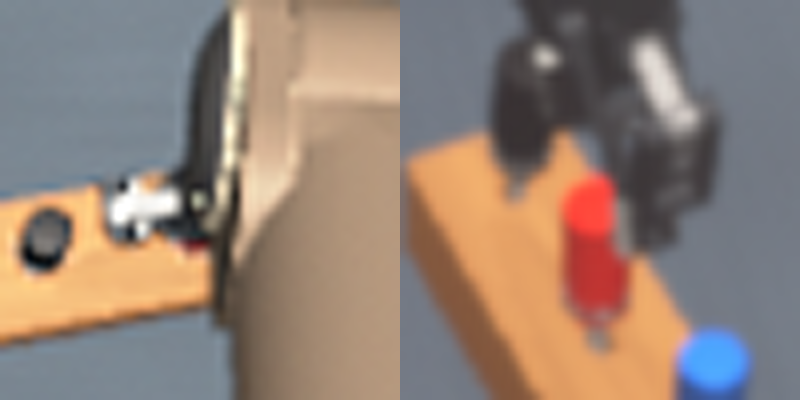

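The crop shows the red handle between the fingers but nearer one of them, which agrees with the 9 mm y error.

```bash
python3 -m pendant '{"xyz":[[0,-0.008,-0.0005],[0,0,0]],"spin":[0,0],"jaw":[0.2,0.2]}'; python3 - <<'E'
from h import *
p,R,s=tool(); print(R.T@(np.array([.5499,-.149,.088])-p), s['joint_vel'])
E
```

```text
t: 11.25
position: [0.5494, -0.1498, 0.1502]
tool_rot: [2.233, 0.174, -2.035]
contact_force: [0.2, 0.1, -0.1]
finger_gap: 0.603
[ 0.06196356 -0.00117652  0.00510275] [ 0.01371883 -0.01740902  0.01448193 -0.02439294  0.00295809  0.00892916
  0.01683487]
```

```bash
python3 -m pendant '{"xyz":[[0.02,-0.001,0.003],[0.02,0,0.001],[0.015,0,0],[0.003,0,0],[0,0,0]],"spin":[0,0,0,0,0],"jaw":[0.2,0.2,0.2,0.2,0.2]}'; python3 - <<'E'
from h import *
p,R,s=tool(); print(R.T@(np.array([.5499,-.149,.088])-p), R[:,0])
E
```

```text
t: 11.75
position: [0.5558, -0.148, 0.0987]
tool_rot: [2.242, 0.172, -2.017]
contact_force: [0.7, -0.5, 0.3]
finger_gap: 0.599
[ 0.01002606 -0.00014417  0.00706759] [ 0.10468007  0.00359374 -0.99449946]
```

```bash
python3 -m pendant '{"xyz":[[0.007,0,0.006],[0,0,0.001],[0,0,0]],"spin":[0,0,0],"jaw":[0.2,0.2,0.2]}'; python3 - <<'E'
from h import *
p,R,s=tool(); print(R.T@(np.array([.5499,-.149,.088])-p), R[:,0])
E
```

```text
t: 12.05
position: [0.5505, -0.1494, 0.0932]
tool_rot: [2.244, 0.171, -2.013]
contact_force: [0.7, -0.2, -0.2]
finger_gap: 0.599
[ 0.00506654 -0.00055699  0.00105741] [ 0.10828029  0.00241198 -0.99411748]
```

```bash
python3 -m pendant '{"xyz":[[0.007,0,0.001],[0,0,0],[0,0,0],[0,0,0],[0,0,0],[0,0,0],[0,0,0]],"spin":[0,0,0,0,0,0,0],"jaw":[0.2,-1,-1,-1,-1,-1,-1]}' 40; python3 - <<'E'
from h import *
p,R,s=tool(); print(p,R.T@(np.array([.5499,-.149,.088])-p), R[:,0],s['contact_force'])
E
```

```text
t: 12.75
position: [0.5507, -0.1498, 0.0865]
tool_rot: [2.245, 0.17, -2.011]
contact_force: [0.2, 0.2, 1.2]
finger_gap: 0.27
[ 0.55069478 -0.14979797  0.08650938] [-0.00156707 -0.00089369  0.00048578] [ 0.10946027  0.00198948 -0.99398918] [0.22913836 0.20971256 1.17256861]
```

```bash
python3 -m pendant '{"xyz":[[-0.01,0,-0.001],[-0.02,0,-0.0022],[-0.02,0,-0.0022],[-0.02,0,-0.0022],[-0.02,0,-0.0022],[-0.02,0,-0.0022],[-0.02,0,-0.0022],[-0.02,0,-0.0022],[-0.02,0,-0.0022],[-0.02,0,-0.0022],[0,0,0]],"spin":[0,0,0,0,0,0,0,0,0,0,0],"jaw":[-1,-1,-1,-1,-1,-1,-1,-1,-1,-1,-1]}' ; python3 - <<'E'
from h import *
p,R,s=tool(); print(p,R,s['contact_force'])
im=save('side','l1.png')
E
```

```text
t: 13.85
position: [0.5487, -0.1455, 0.2906]
tool_rot: [2.245, 0.173, -2.011]
contact_force: [0.4, 0.6, -1.0]
finger_gap: 0.272
[ 0.54871469 -0.14547213  0.29055346] [[ 0.1095235   0.16652217 -0.97993621]
 [ 0.00287305 -0.9859159  -0.1672172 ]
 [-0.99398005  0.01549881 -0.10845938]] [ 0.3901624   0.55572749 -1.02265284]
```

View pics/l1.png

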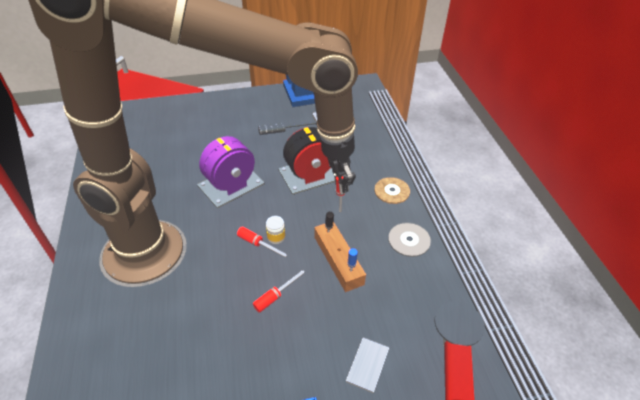

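```bash
python3 -m pendant '{"xyz":[[0,-0.035,-0.005],[0,-0.035,-0.005],[0,-0.035,-0.005],[0,-0.035,-0.005],[0,-0.035,-0.005],[0,-0.035,-0.005],[0,-0.035,-0.005],[0,-0.035,-0.005],[0,-0.02,-0.005],[0,-0.01,-0.003],[0,0,0]],"spin":[0,0,0,0,0,0,0,0,0,0,0],"jaw":[-1,-1,-1,-1,-1,-1,-1,-1,-1,-1,-1]}' ; python3 - <<'E'
from h import *
p,R,s=tool(); print(p,R); print(R.T@(np.array([.54,.219,.2906])-p))
ims=[]
for n in('top','side'):
    im=manip.capture(n); np.save(n+'2.npy',im)
    u,v=proj(n,[.54,.22,.2])[0].astype(int); print(n,u,v); ims.append(cv2.resize(im[v-30:v+30,u-30:u+30],(400,400),interpolation=cv2.INTER_CUBIC))
o=[cv2.resize(np.load(n+'.npy')[170:300,230:390] if n=='top' else np.load(n+'.npy')[190:320,220:380],(400,200)) for n in('top','side')]
cv2.imwrite('pics/m1.png',np.vstack([np.hstack(ims),np.hstack(o)])[:,:,::-1])
E
```

```text
t: 15.0
position: [0.5361, 0.1761, 0.2768]
tool_rot: [2.225, 0.168, -2.035]
contact_force: [0.4, -0.1, -1.5]
finger_gap: 0.268
[0.53611018 0.17608929 0.2768164 ] [[ 8.90955668e-02  1.63218511e-01 -9.82558750e-01]
 [ 3.65319523e-04 -9.86487196e-01 -1.63837962e-01]
 [-9.96023015e-01  1.42382882e-02 -8.79512629e-02]]
[-0.01336654 -0.04149972 -0.01206466]
top 254 188
side 309 127
```

View pics/m1.png

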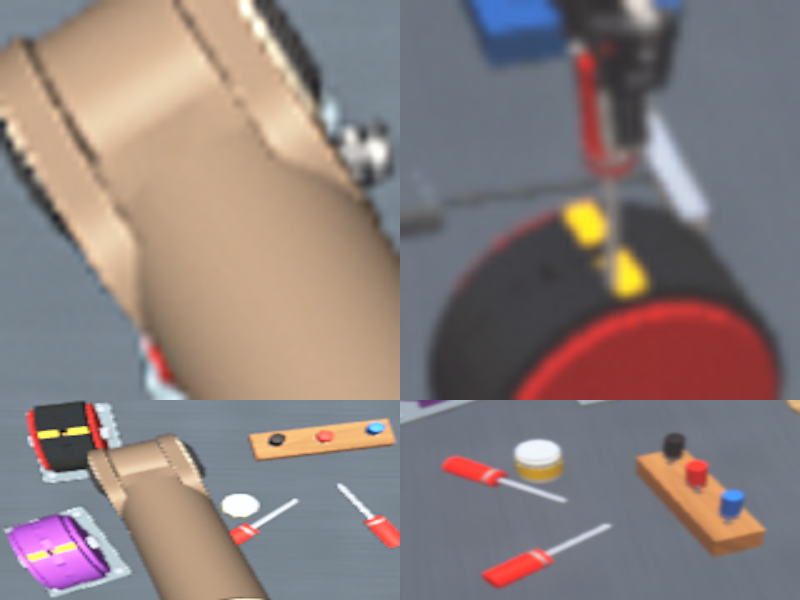

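```bash
python3 -m pendant '{"xyz":[[-0.012,-0.015,-0.006],[-0.003,-0.015,-0.004],[0,-0.01,-0.002],[0,0,0],[0,0,0]],"spin":[0,0,0,0,0],"jaw":[-1,-1,-1,-1,-1]}' ; python3 - <<'E'
from h import *
p,R,s=tool(); print(p,R[:,0]); print(R.T@(np.array([.54,.219,.2906])-p))
tip=p+[-.0008,.0008,-.0865]
im=manip.capture('side'); u,v=proj('side',[.54,.22,.2])[0].astype(int)
print('tip',tip,proj('side',tip)-[u-30,v-40], 'open',proj('side',[.539,.22,.175])-[u-30,v-40])
cv2.imwrite('pics/m2.png',cv2.resize(im[v-40:v+30,u-30:u+40],(560,560),interpolation=cv2.INTER_CUBIC)[:,:,::-1])
E
```

```text
t: 15.6
position: [0.5418, 0.2096, 0.2908]
tool_rot: [2.227, 0.15, -2.041]
contact_force: [0.8, -0.2, -0.9]
finger_gap: 0.27
[0.54182861 0.2096018  0.29082686] [ 0.0873935  -0.00590126 -0.99615639]
[ 1.07189333e-05 -9.56937423e-03  3.85296813e-04]
tip [0.54102861 0.2104018  0.20432686] [[31.03675009 41.25041226]] open [[29.87557423 46.95142908]]
```

View pics/m2.png

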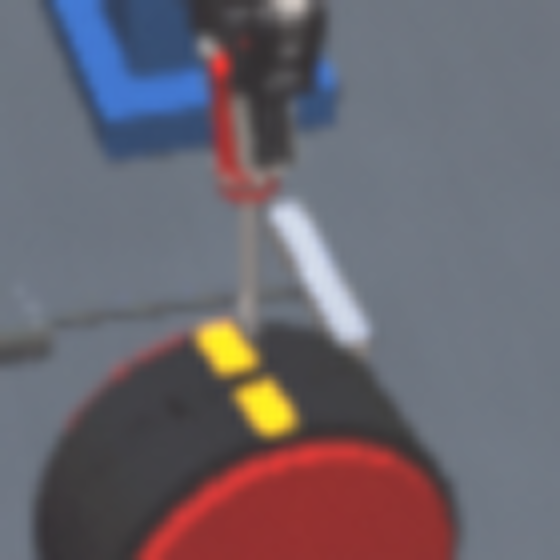

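```bash
python3 - <<'E'
from h import *
im=manip.capture('side'); big=cv2.resize(im,None,fx=4,fy=4,interpolation=cv2.INTER_CUBIC)
m=cv2.inRange(cv2.cvtColor(big,cv2.COLOR_RGB2HSV),(18,130,120),(35,255,255)); u,v=proj('side',[.54,.22,.175])[0]
w=np.zeros_like(m); cv2.circle(w,(int(4*u),int(4*v)),60,255,-1); m&=w
k,l,s,c=cv2.connectedComponentsWithStats(m); i=np.argsort(-s[1:,4])[:2]+1
q=(c[i]+.5)/4-.5; print(s[i],q,[atz('side',a,.1747) for a in q],atz('side',q.mean(0),.1747))
# tip: shank columns profile
g=big[int(4*(v-14)):int(4*(v-2)):3,int(4*(u-6)):int(4*(u+8))].mean(2).astype(int)
print(u,v); print(g[:, ::2])
p,R,st=tool(); print(p,R)
E
```

```text
[[1233  537   32   30  676]
 [1214  509   32   28  603]] [[311.84393491 137.48113905]
 [306.92060531 130.35841625]] [array([0.5447261 , 0.20131894, 0.1747    ]), array([0.53652773, 0.23941106, 0.1747    ])] [0.54066011 0.22021079 0.1747    ]
309.188195138138 133.91163672516592
[[121 120 120 120 121 122 122 122 122 123 123 125 127 130 130 128 122 118
  118 119 119 119 115 117 121 140 165 193]
 [121 121 121 121 122 122 122 122 122 123 123 125 127 130 131 128 123 118
  118 118 119 119 117 118 118 132 150 177]
 [122 122 122 122 122 122 122 121 122 123 123 125 127 129 130 128 122 118
  118 119 119 119 118 118 117 126 139 165]
 [122 122 122 122 122 121 121 121 121 122 122 124 127 129 130 127 122 117
  117 117 117 117 116 116 114 118 126 146]
 [122 120 120 119 119 119 118 117 117 117 118 121 125 129 130 127 121 115
  113 112 111 110 109 108 105 107 108 123]
 [119 117 117 115 115 114 112 111 109 110 112 116 122 127 129 126 118 110
  108 106 105 104 102 101  99  98  96 106]
 [112 111 111 110 108 106 105 103 101 102 104 111 119 126 129 125 116 107
  105 103 103 103 103 103 102 102 101 106]
 [1
[... 503 characters left out ...]
169 157 143 136 129 126 118 105  90
   80  74  73  73  74  76  78  81  83  85]
 [113 134 155 174 180 181 181 180 180 177 172 158 142 124 116 104  92  80
   73  67  66  66  66  67  67  68  69  69]
 [ 97 121 146 169 174 176 176 176 177 177 177 169 155 133 116  97  85  74
   69  66  66  66  66  65  65  65  65  65]
 [ 81 103 129 155 168 176 177 176 176 176 178 174 169 152 133 109  90  75
   69  66  66  66  66  66  66  66  65  65]
 [ 69  83 101 126 148 167 174 177 177 177 178 177 177 168 154 130 106  83
   72  66  65  65  66  66  66  65  66  66]]
[0.54178091 0.20952599 0.29088395] [[ 0.08741359  0.15128671 -0.98461728]
 [-0.00580989 -0.98830654 -0.15236937]
 [-0.99615516  0.01903967 -0.08551246]]
```

```bash
python3 -m pendant '{"xyz":[[0,-0.007,-0.001],[0,-0.002,0],[0.008,0,0.0007],[0.008,0,0.0007],[0.003,0,0.0003],[0,0,0],[0,0,0]],"spin":[0,0,0,0,0,0,0],"jaw":[-1,-1,-1,-1,-1,-1,-1]}' ; python3 - <<'E'
from h import *
p,R,s=tool(); tip=p+[-.0008,.0008,-.0865]; print(p,tip,R[:,0]); print('to go',R.T@(np.array([.540,.2198,tip[2]])-tip))
im=manip.capture('side'); u,v=proj('side',[.54,.22,.175])[0].astype(int)
print('tip',proj('side',tip)-[u-30,v-40])
cv2.imwrite('pics/m3.png',cv2.resize(im[v-40:v+20,u-30:u+30],(600,600),interpolation=cv2.INTER_CUBIC)[:,:,::-1])
E
```

```text
t: 16.4
position: [0.541, 0.2172, 0.2688]
tool_rot: [2.226, 0.147, -2.043]
contact_force: [0.1, -0.5, -1.8]
finger_gap: 0.271
[0.54100543 0.2172157  0.26879812] [0.54020543 0.2180157  0.18229812] [ 0.08574468 -0.00733938 -0.99629011]
to go [-3.07103765e-05 -1.79456924e-03 -6.71889875e-05]
tip [[30.35540023 39.44506246]]
```

View pics/m3.png

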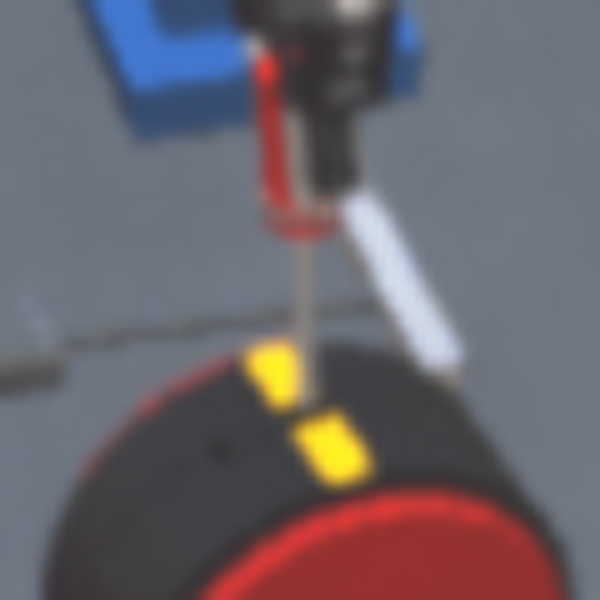

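```bash
python3 -m pendant '{"xyz":[[0,-0.0025,0.0004],[0.002,0,0.0002],[0.003,0,0.0003],[0.003,0,0.0003],[0.003,0,0.0003],[0.002,0,0.0002]],"spin":[0,0,0,0,0,0],"jaw":[-1,-1,-1,-1,-1,-1]}' ; python3 - <<'E'
from h import *
p,R,s=tool(); tip=p+[-.0008,.0008,-.0865]; print(tip,R[:,0],s['contact_force'],s['ft_torque']); print('to go',R.T@(np.array([.5395,.2203,tip[2]])-tip))
E
```

```text
t: 17.05
position: [0.5404, 0.2198, 0.2555]
tool_rot: [2.228, 0.147, -2.042]
contact_force: [-0.5, -0.2, -0.6]
finger_gap: 0.272
[0.53960908 0.22057432 0.16902595] [ 0.08734398 -0.00675823 -0.99615529] [-0.52125811 -0.18015496 -0.55592745] [ 0.03586308  0.13931093 -0.00879782]
to go [-7.67317065e-06  2.54835535e-04  1.48824819e-04]
```

```bash
python3 -m pendant '{"xyz":[[0.005,0,0.0005],[0.005,0,0.0005],[0.005,0,0.0005],[0.003,0,0.0003]],"spin":[0,0,0,0],"jaw":[-1,-1,-1,-1]}' ; python3 - <<'E'
from h import *
p,R,s=tool(); tip=p+[-.0008,.0008,-.0865]; print(tip,R[:,0],s['contact_force'],s['ft_torque'])
E
```

```text
t: 17.45
position: [0.5402, 0.2192, 0.2357]
tool_rot: [2.228, 0.147, -2.042]
contact_force: [-0.2, -1.2, -0.9]
finger_gap: 0.27
[0.53943954 0.21997611 0.1492068 ] [ 0.08727265 -0.00684792 -0.99616093] [-0.19079627 -1.15578756 -0.92795062] [ 0.0885015  -0.00305386 -0.01540964]
```

```bash
python3 -m pendant '{"xyz":[[0.005,0,0.0005],[0.005,0,0.0005],[0.003,0,0.0003],[0.002,0,0.0002],[0.002,0,0.0002]],"spin":[0,0,0,0,0],"jaw":[-1,-1,-1,-1,-1]}' ; python3 - <<'E'
from h import *
p,R,s=tool(); tip=p+[-.0008,.0008,-.0865]; print(tip,R[:,0],s['contact_force'],s['ft_torque'])
E
```

```text
t: 17.95
position: [0.5403, 0.219, 0.217]
tool_rot: [2.228, 0.148, -2.042]
contact_force: [-0.7, 0.5, -1.1]
finger_gap: 0.272
[0.53950084 0.21982951 0.13052555] [ 0.08767351 -0.00634092 -0.99612908] [-0.66152816  0.4790609  -1.14059043] [0.09699607 0.03483666 0.02096086]
```

```bash
python3 -m pendant '{"xyz":[[0.002,0,0.0002],[0.002,0,0.0002],[0.002,0,0.0002]],"spin":[0,0,0],"jaw":[-1,-1,-1]}' ; python3 - <<'E'
from h import *
p,R,s=tool(); tip=p+[-.0008,.0008,-.0865]; print(tip,s['contact_force'],s['ft_torque'])
im=manip.capture('side');y=yellow('side',im); print(np.percentile(y,[5,50,95],axis=0))
E
```

```text
t: 18.25
position: [0.5421, 0.2201, 0.2156]
tool_rot: [2.236, 0.148, -2.035]
contact_force: [-3.6, -1.5, 13.6]
finger_gap: 0.269
[0.54132307 0.22092704 0.12913976] [-3.63990909 -1.53529925 13.61196476] [-0.68580286  0.9495845  -0.05082594]
[[-4.9314127  -0.03721009]
 [-0.15210398 -0.01515029]
 [ 7.67473366  0.02625207]]
```

```bash
python3 -m pendant '{"xyz":[[-0.0008,0,0.0015],[0,0,0],[0,0,0],[0,0,0],[0,0,0],[0,0,0]],"spin":[0,0,0,0,0,0],"jaw":[-1,-1,0.2,0.2,0.2,0.2]}' ; python3 - <<'E'
from h import *
p,R,s=tool(); print(p,R,s['contact_force'])
im=manip.capture('side');y=yellow('side',im); print(np.percentile(y,[5,50,95],axis=0))
E
```

```text
t: 18.9
position: [0.5406, 0.2199, 0.2167]
tool_rot: [2.236, 0.148, -2.034]
contact_force: [0.0, -0.4, -0.3]
finger_gap: 0.599
[0.5406305  0.2199258  0.21668125] [[ 0.09504829  0.14934189 -0.9842067 ]
 [-0.00491945 -0.98860026 -0.15048365]
 [-0.99546051  0.01914497 -0.09323009]] [ 0.01611846 -0.39714903 -0.33741013]
[[-4.93299439 -0.03722845]
 [-0.15277067 -0.01540119]
 [ 7.67753488  0.02631956]]
```

Lift straight up, then swing away and look.

```bash
python3 -m pendant '{"xyz":[[-0.015,0,-0.0014],[-0.02,0,-0.0019],[-0.02,0,-0.0019],[-0.03,0,-0.0028],[-0.03,0,-0.0028],[0,0.03,0.02],[0,0.04,0.02],[0,0.04,0.02],[0,0.04,0.02],[0,0.04,0.02],[0,0.04,0.02],[0,0,0]],"spin":[0,0,0,0,0,0,0,0,0,0,0,0],"jaw":[0.2,0.2,0.2,0.2,0.2,0.2,0.2,0.2,0.2,0.2,0.2,0.2]}' ; python3 - <<'E'
from h import *
ims=[]
for n in('top','side'):
    im=manip.capture(n);y=yellow(n,im); print(n,len(y),np.percentile(y,[5,50,95],axis=0).round(3) if len(y) else 0)
    u,v=proj(n,AX+[0,0,.09])[0].astype(int); ims.append(cv2.resize(im[max(v-45,0):v+45,u-45:u+45],(400,400),interpolation=cv2.INTER_CUBIC)); full=im
cv2.imwrite('pics/f1.png',np.vstack([np.hstack(ims),cv2.resize(full[100:300,180:580],(800,200))])[:,:,::-1])
E
```

```text
t: 20.15
position: [0.4533, -0.0304, 0.3282]
tool_rot: [2.234, 0.154, -2.034]
contact_force: [-0.7, -0.2, 0.6]
finger_gap: 0.599
top 77 [[-5.988 -0.035]
 [-0.65  -0.014]
 [ 6.089  0.031]]
side 66 [[-4.933 -0.037]
 [-0.153 -0.015]
 [ 7.678  0.026]]
```

View pics/f1.png

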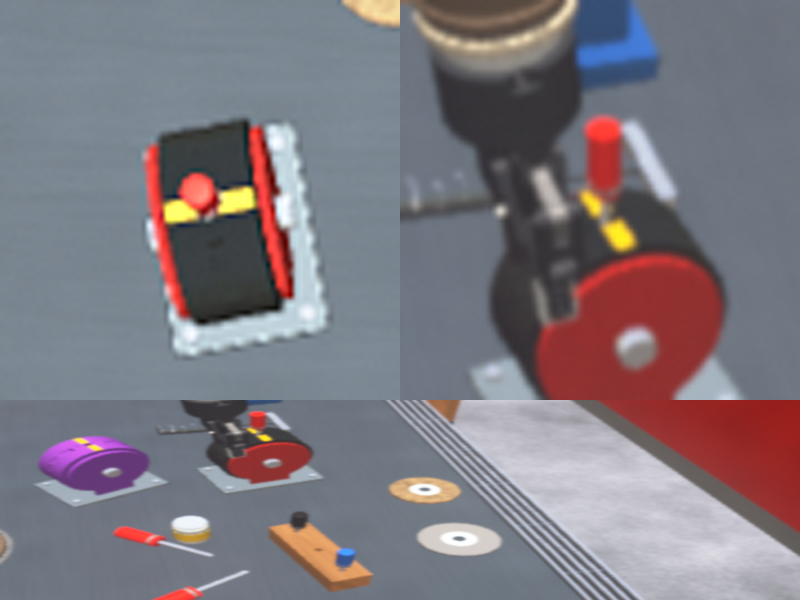

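```bash
python3 -c "
from workcell import manip
print(manip.state()['t'],manip.hand_in())"
```

```text
the job is handed in; nothing more can be done
20.25 None
```

I rolled the wheel about 78° towards the stand's +x with a few fingertip strokes until the yellow-marked opening pointed straight up. I then took the small red key from the rack, pushed it into the opening until it bottomed, released it and handed in at 20.25 s.

**Last checks:**
- **Wheel angle:** the mark reads about 0° in the top camera and about +1° in the side camera. The two cameras disagree by a degree or two, mostly because the axle position I fitted is a few millimetres uncertain.
- **Key depth:** the wrist force rose to about 14 N with the tip at a computed height of 129 mm, against the 130 mm expected at the screw. The last picture shows the key standing in the opening, clear of the gripper.
- **Other things:** the black and blue keys are still in the rack, and the purple stand, can and discs look unmoved. I did not check the hammer or the steel offcut closely.

**One thing off:** the two larger red look-alikes, upright in the first pictures, were already lying on the bench in a picture at 8 s, before I worked near the rack. The force readings showed no contact, and they fell in different directions, so they probably toppled by themselves. I did not see it happen, so I cannot rule out that the arm touched them, and I left them lying.

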